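# Set out the key-fob blanks on the gluing rest

### The arm

A 6-joint arm with a two-finger parallel gripper is mounted at the origin on the work surface. World frame = base frame: x ahead of the robot, y to its left, z up, the work surface at z = 0. Lengths are in m, angles in rad, forces in N, time in s.
With the tool pointing down it reaches from about 0.3 to 0.825 m from the base axis. Payload 5.4 kg.
Tool frame: the origin (TCP) lies at the very end of the fingers, on their centre line; the grasp point (between the pads) lies 19 mm behind it; z points along the fingers, x is the direction in which the jaws open and shut, and the axes are right-handed (so a half turn about z gives the same grasp; the last joint's range is limited). The gripper opens to 92 mm and grips with 3 to 60 N. Pads are 20 mm wide; open, the fingers measure 128 mm over their backs; the gripper's body (75 mm by 189 mm) begins 69 mm behind the grasp point.
Start: joints at [1.12, 0.158, 1.597, -0, 1.386, -0.21], TCP at [0.137, 0.558, 0.215] pointing down, gripper open.
Joint ranges: [-2.91, 2.91], [-0.94, 2.29], [0.18, 2.7], [-1.29, 4.43], [0.17, 2.64], [-3, 3]. Speed limits (rad/s): [2.57, 2.57, 3.14, 3.14, 3.14, 3.14].

### API

Orientations are given as a rotation vector (axis times angle).
In Python, from workcell import bot gives the robot as it stands. Calls block until the motion is done:
- bot.goto(position, orientation): joint-space move of the TCP to a pose.
- bot.line_to(position, rot=None, max_speed=0.15): straight line of the TCP; rot=None keeps the orientation; max_speed is the mean speed in m/s.
- bot.set_joints(angles): joint-space move.
- bot.set_gripper(opening, newtons=None): opening from 0.0 (shut) to 1.0 (fully open); newtons is the grip in N (None keeps the last); returns when the fingers have stopped.
- bot.hold(seconds).
- bot.inverse_kinematics(position, orientation): joint angles nearest the present ones, or None.
- bot.read_camera(name): name is "side" or "top" or "wrist"; returns a dict with "pixels" (480x640x3 uint8, blue, green, red), "fx", "fy", "cx", "cy" (pixels), "R" (3x3) and "t" (3): a world point X has camera coordinates R X + t. Camera axes: x right, y down, z forward; pixel columns grow to the right and rows downward; lengths in m; the calibration is good to about 2 mm. The wrist camera is an equidistant fisheye: a pixel r from the principal point sees the ray r / f radians off the axis. A picture is of the moment at which its call begins. There is no depth.
A pose or a line that the arm cannot do raises bot.MotionError and nothing moves.
- bot.job_done(): hands the job in, once; it reports no verdict.
Readings, each from a call of its own:
- bot.current_clock(): time.
- bot.current_joints(): joint angles.
- bot.current_joint_vel(): joint speeds.
- bot.current_effort(): joint torques, N m.
- bot.current_ee_pos(): TCP position.
- bot.current_tool_rot(): TCP orientation.
- bot.current_contact_force(): force on the tool from outside, world axes, zero at the start.
- bot.current_ft_torque(): the same for the moment, N m.
- bot.current_opening(): opening from 0.0 (shut) to 1.0 (fully open).
Only numpy, scipy, OpenCV 4.12 (cv2) and the standard library are available. Lean on these libraries where they do the work, as an engineer would, in place of code of your own. Each camera call takes 0.05 s, during which the arm holds its last target. There are 200 camera calls.

### The job

Open only the box whose lid carries the square wooden bar as its sample, take out every key-fob blank in it, and balance them all crosswise and level on the narrow top edge of the wooden gluing rest, with at least a finger's width (10 mm) of clear space between neighbours. Then shut the box's lid fully again. Keep the other two boxes shut and leave everything else on the desk where it is.

Things in the scene. Friction and masses are not known exactly. Their poses are not given: they have to be found in the camera images.
- organiser: plywood board 156 x 416 x 6 mm that carries the three lidded boxes side by side in a row along its y axis, 136 mm apart; origin at the centre of its underside. Fixed; its place, its angle and the order of the boxes change from start to start.
- box_fob: white lidded box 144 x 132 x 48 mm (x, y, z), walls 4 mm, lid 6 mm, fixed; origin: centre of its underside, x from its tab side (front) to its hinge side (rear), y along the row. Lid sample: one square wooden bar, 40 x 20 x 20 mm. Inside, on a 4 mm floor, a 6 mm cork insert with six pockets 44 x 26 mm at x = -46, 0, 46, y = +-27 mm.
- lid_fob (a joint): hinged lid of the fob box: 0 = shut, grows as it opens upward and backward, 1.57 = upright, 1.75 = end stop, leaning back a little. The hinge runs along the rear (+x) top edge of the box; it is stiff: the lid stays where it is left and takes about 2 N at the tab to move either way, down to fully shut.
- lid_fob_tab (a point): grip point on the upright tab in the middle of the fob lid's front edge, 22 mm above the lid's top, 137 mm in front of the hinge line. The tab is 10 mm (x) by 18 mm (y: pinch it so) and 32 mm tall, this point 10 mm below its top; it turns with the lid and can pivot between fingers that pinch it along y. The lid's sample lies 52 mm in front of the hinge, 20 mm high.
- lid_fob_hinge (a point): middle of the hinge line of the fob box's lid (rear edge, height of the box's rim, underside of the lid); the axis is the box's y axis.
- box_bead: white lidded box 144 x 132 x 48 mm (x, y, z), walls 4 mm, lid 6 mm, fixed; origin: centre of its underside, x from its tab side (front) to its hinge side (rear), y along the row. Lid sample: three wooden balls of 22 mm in a row. Keep it shut.
- lid_bead (a joint): hinged lid of the bead box: 0 = shut, grows as it opens upward and backward, 1.57 = upright, 1.75 = end stop, leaning back a little. The hinge runs along the rear (+x) top edge of the box; it is stiff: the lid stays where it is left and takes about 2 N at the tab to move either way, down to fully shut.
- box_disc: white lidded box 144 x 132 x 48 mm (x, y, z), walls 4 mm, lid 6 mm, fixed; origin: centre of its underside, x from its tab side (front) to its hinge side (rear), y along the row. Lid sample: one flat round wooden disc 42 mm across, 6 mm thick. Keep it shut.
- lid_disc (a joint): hinged lid of the disc box: 0 = shut, grows as it opens upward and backward, 1.57 = upright, 1.75 = end stop, leaning back a little. The hinge runs along the rear (+x) top edge of the box; it is stiff: the lid stays where it is left and takes about 2 N at the tab to move either way, down to fully shut.
- fob1: key-fob blank: plain square wooden bar 40 x 20 x 20 mm, 13 g, with a small dark drilled hole near one end; origin at its centre, x along its length. Any of its four long faces may be underneath. Four to six fobs are there, at first in the pockets of the fob box, along its x axis and 14 mm proud of the cork; absent ones read None.
- fob2: key-fob blank: plain square wooden bar 40 x 20 x 20 mm, 13 g, with a small dark drilled hole near one end; origin at its centre, x along its length. Any of its four long faces may be underneath. Four to six fobs are there, at first in the pockets of the fob box, along its x axis and 14 mm proud of the cork; absent ones read None.
- fob3: key-fob blank: plain square wooden bar 40 x 20 x 20 mm, 13 g, with a small dark drilled hole near one end; origin at its centre, x along its length. Any of its four long faces may be underneath. Four to six fobs are there, at first in the pockets of the fob box, along its x axis and 14 mm proud of the cork; absent ones read None.
- fob4: key-fob blank: plain square wooden bar 40 x 20 x 20 mm, 13 g, with a small dark drilled hole near one end; origin at its centre, x along its length. Any of its four long faces may be underneath. Four to six fobs are there, at first in the pockets of the fob box, along its x axis and 14 mm proud of the cork; absent ones read None.
- fob5: key-fob blank: plain square wooden bar 40 x 20 x 20 mm, 13 g, with a small dark drilled hole near one end; origin at its centre, x along its length. Any of its four long faces may be underneath. Four to six fobs are there, at first in the pockets of the fob box, along its x axis and 14 mm proud of the cork; absent ones read None.
- fob6: key-fob blank: plain square wooden bar 40 x 20 x 20 mm, 13 g, with a small dark drilled hole near one end; origin at its centre, x along its length. Any of its four long faces may be underneath. Four to six fobs are there, at first in the pockets of the fob box, along its x axis and 14 mm proud of the cork; absent ones read None.
- rest: gluing rest: a straight dark wooden batten standing on edge, 18 mm thick (x), 320 mm long (y), its top 60 mm above the table; steel feet 90 x 26 x 14 mm (x, y, z) under it, centred 147 mm from its middle on each side. Fixed. Origin on the table under its middle, y along the batten.
- rest_top (a point): middle of the batten's narrow top face (18 x 320 mm); y along the batten, z up.
- glue_gun: yellow glue gun lying on its side, about 260 x 140 x 44 mm; bystander, loose, not to be moved. Origin at the centre of its underside.
- pen_pot: black round pot full of pens, 72 mm across, 150 mm tall over the pens; bystander, loose, not to be moved. Origin at the centre of its underside.
- stick_pack: cardboard pack 70 x 150 x 32 mm; bystander, loose, not to be moved. Origin at the centre of its underside.
- marker: red marker pen with black cap, 130 x 16 mm, lying in front of the organiser (about 130 mm in front of its middle); bystander, loose, not to be moved. Origin at the centre of its underside.
- tape_roll: small roll of tape lying flat, 52 mm across, 19 mm tall, behind the rest; bystander, loose, not to be moved. Origin at the centre of its underside.
- eraser: white eraser 22 x 48 x 13 mm in front of the rest; bystander, loose, not to be moved. Origin at the centre of its underside.
- pva: white glue bottle 48 mm across, 120 mm tall; bystander, loose, not to be moved. Origin at the centre of its underside.

How it is judged:
By the outcome, as a careful person would: the job done as asked, in the order asked, and still so for the second after the job is handed in, with the robot touching nothing.
Of fob1, fob2, fob3, fob4, fob5, fob6 only 4 to 6 are there at a start; the rules pass over those that are not, and their reading is None.
At some moment in a run one of fob1, fob2, fob3, fob4, fob5, fob6 may be knocked a few centimetres aside while the robot is not near it.
Once in a run the grip may slacken for a moment while it holds something.
It also fails if it takes over 210 s, if anything falls off the work surface, if the arm or the gripper's body presses on something with over 40 N, if the wrist force passes 120 N, or if a joint passes its speed limit or range.

## Working session

There is one attempt and no reset: what is moved stays moved. The work goes in short steps, each a Python script; the robot and the scene stay as the last script left them, time stands still between calls to the robot, and variables do not carry over. Pictures are saved under pics/ and viewed, about 12 in all and at most 16, crops included, and the job is handed in when it is done.

```bash
ls; mkdir -p pics; python3 - <<'E'
from workcell import bot
import cv2,numpy as np
for n in ("top","side"):
    c=bot.read_camera(n); cv2.imwrite(f"pics/{n}0.png",c["pixels"])
    print(n,c["fx"],c["fy"],c["cx"],c["cy"],np.round(c["R"],4).tolist(),np.round(c["t"],4).tolist(), np.round(-c["R"].T@c["t"],3))
print(bot.current_clock(),bot.current_tool_rot())
E
```

```text
pics
top 577.0902757754113 577.0902757754113 311.1789627515776 244.51366072541938 [[-0.0222, -0.9998, 0.0003], [-0.981, 0.0217, -0.1926], [0.1925, -0.0046, -0.9813]] [-0.005, 0.5563, 1.4901] [ 0.259 -0.01   1.569]
side 482.77516223751456 482.77516223751456 308.6467631468997 240.0813705884408 [[0.8566, -0.5159, -0.007], [-0.299, -0.4854, -0.8216], [0.4205, 0.7058, -0.5701]] [-0.4823, 0.2131, 1.2463] [-0.047 -1.025  0.882]
0.1 [ 2.47158130e+00  1.93811629e+00 -2.29334911e-03]
```

View pics/top0.png

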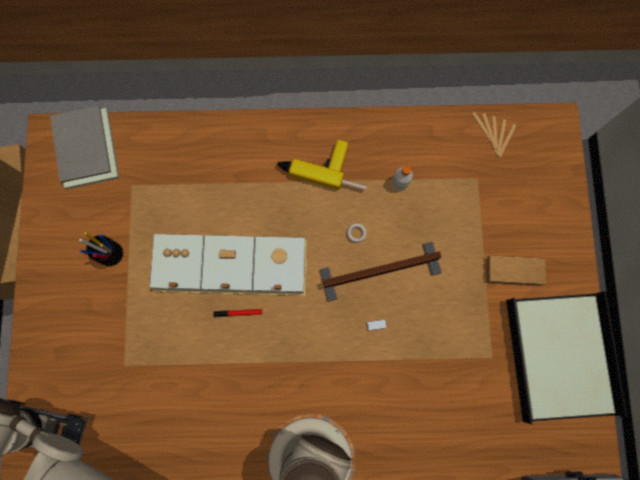

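View pics/side0.png

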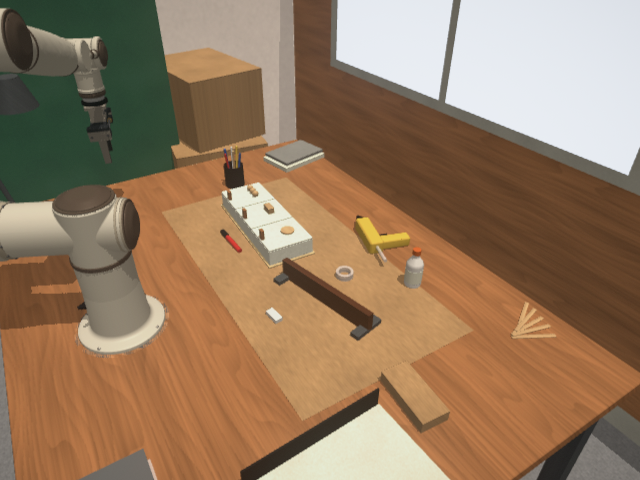

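The middle box (top view ≈ (228,262)) carries the square bar. The rest batten runs (325,283) to (438,255), and the tabs are on the robot side at about (173/225/277, 286).

```bash
cat > h.py <<'E'
from workcell import bot
import cv2,numpy as np
from scipy.spatial.transform import Rotation as Ro
def ray(c,uv,fish=False):
    uv=np.atleast_2d(np.asarray(uv,float)); d=(uv-[c["cx"],c["cy"]])/[c["fx"],c["fy"]]
    if fish:
        r=np.linalg.norm(d,axis=1,keepdims=True)+1e-9
        v=np.hstack([d/r*np.sin(r),np.cos(r)])
    else: v=np.hstack([d,np.ones((len(d),1))])
    R=np.asarray(c["R"]); return -R.T@np.asarray(c["t"]), v@R
def plane(c,uv,z,fish=False):
    o,v=ray(c,uv,fish); return o+v*((z-o[2])/v[:,2:])
def proj(c,X,fish=False):
    p=np.atleast_2d(X)@np.asarray(c["R"]).T+np.asarray(c["t"])
    if fish:
        r=np.linalg.norm(p[:,:2],axis=1,keepdims=True); q=p[:,:2]/(r+1e-12)*np.arctan2(r,p[:,2:])
    else: q=p[:,:2]/p[:,2:]
    return q*[c["fx"],c["fy"]]+[c["cx"],c["cy"]]
def down(jx):  # tool z down, tool x (jaw) at heading jx in world
    x=np.array([np.cos(jx),np.sin(jx),0]);z=np.array([0,0,-1.]);return Ro.from_matrix(np.c_[x,np.cross(z,x),z]).as_rotvec()
E
python3 - <<'E'
from h import *
c=bot.read_camera("top"); im=c["pixels"]; hsv=cv2.cvtColor(im,cv2.COLOR_BGR2HSV)
w=((hsv[...,1]<60)&(hsv[...,2]>130)).astype(np.uint8); w[:225]=0;w[300:]=0;w[:,:140]=0;w[:,315:]=0
w=cv2.morphologyEx(w,cv2.MORPH_CLOSE,np.ones((13,13)))
r=cv2.minAreaRect(cv2.findNonZero(w)); b=cv2.boxPoints(r)
for z in(.054,.06):
    P=plane(c,b,z); print(z,np.round(P,3).tolist(),np.linalg.norm(P-np.roll(P,1,0),axis=1).round(3))
k=((hsv[...,2]<75)).astype(np.uint8);k[:245]=0;k[300:]=0;k[:,:318]=0;k[:,445:]=0
print(k.sum()); ys,xs=np.nonzero(k)
print(np.round(plane(c,[[325,283],[438,255]],.06),3).tolist())
cv2.imwrite("pics/k.png",np.vstack([cv2.resize(im[225:305,140:460],None,fx=2.5,fy=2.5,interpolation=2),cv2.cvtColor(cv2.resize(k[225:305,140:460]*255,None,fx=2.5,fy=2.5),8)]))
# wrist cam
q=bot.read_camera("wrist"); print(q["fx"],q["cx"],q["cy"],"campos",-q["R"].T@q["t"],"axis",q["R"][2],bot.current_ee_pos())
E
```

```text
0.054 [[0.451, 0.411, 0.054], [0.595, 0.412, 0.054], [0.576, 0.0, 0.054], [0.432, 0.006, 0.054]] [0.405 0.144 0.412 0.144]
0.06 [[0.451, 0.409, 0.06], [0.594, 0.41, 0.06], [0.575, 0.0, 0.06], [0.432, 0.006, 0.06]] [0.403 0.143 0.411 0.143]
688
[[0.451, -0.051, 0.06], [0.519, -0.353, 0.06]]
371.64829954431775 321.3931873429481 237.63058960764988 campos [0.06686008 0.57631096 0.38400624] axis [ 0.24764847 -0.06186314 -0.96687289] [0.13697949 0.55807391 0.21402263]
```

View pics/k.png

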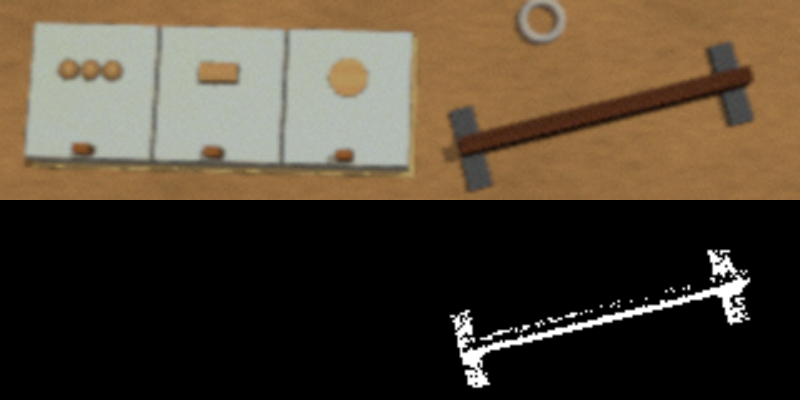

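```bash
python3 - <<'E'
from h import *
a=-0.047
bot.goto([0.50,0.207,0.20],down(a+np.pi/2))
c=bot.read_camera("wrist"); np.save("c1.npy",c,allow_pickle=True); cv2.imwrite("pics/w1.png",c["pixels"])
print(bot.current_ee_pos(),-c["R"].T@c["t"])
b=np.arctan2(.068,-.302)  # batten heading
b=b-np.pi if b>np.pi/2+1 else b
print(b)
bot.goto([0.47,-0.20,0.22],down(np.arctan2(.302,-.068)))
c=bot.read_camera("wrist"); np.save("c2.npy",c,allow_pickle=True); cv2.imwrite("pics/w2.png",c["pixels"])
print(bot.current_ee_pos(),bot.current_joints(),bot.current_clock())
E
```

```text
[0.49966807 0.20784547 0.2000427 ] [0.42752343 0.21200912 0.37017056]
-0.22147202192417348
[ 0.47032831 -0.19908863  0.21993519] [-6.37550033e-01 -1.33750847e-02  1.76769864e+00  2.33285449e-04
  1.38746049e+00 -2.43119198e+00] 3.6417
```

View pics/w1.png

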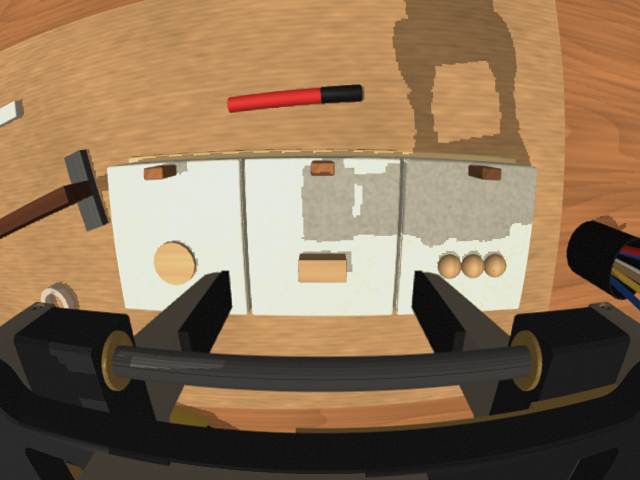

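View pics/w2.png

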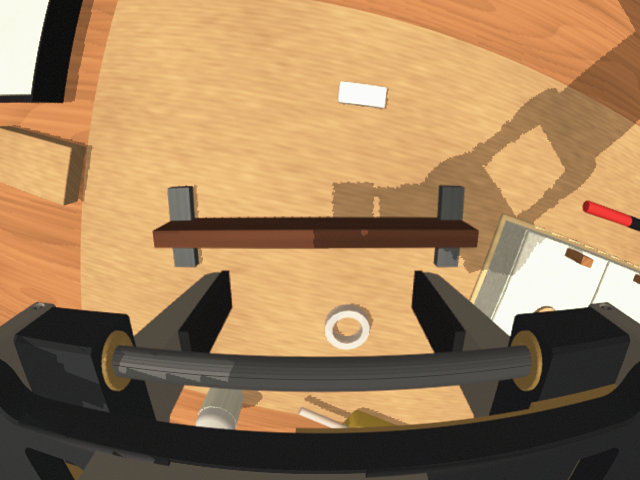

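```bash
python3 - <<'E'
from h import *
c=np.load("c1.npy",allow_pickle=True).item(); d=np.load("c2.npy",allow_pickle=True).item()
h=cv2.cvtColor(c["pixels"],40)
def show(n,P): print(n,np.round(P,4).tolist(),"sides",np.linalg.norm(P-np.roll(P,-1,0),axis=1).round(4))
uv=[[108,167],[536,168],[519,308],[125,308]]
for z in(.054,.06): show(f"lids {z}",plane(c,uv,z,True))
m=((h[...,1]>70)&(h[...,2]>25)).astype(np.uint8)
for n,(x0,x1,y0,y1),z in(("tab",(300,345,161,185),.09),("bar",(290,355,245,290),.08)):
    s=np.zeros_like(m);s[y0:y1,x0:x1]=m[y0:y1,x0:x1]; x,y,w,hh=cv2.boundingRect(cv2.findNonZero(s)); print(n,x,y,w,hh)
# batten top: brighter brown
h2=cv2.cvtColor(d["pixels"],40)
for x in (170,200,300,340,420,465): print(x,h2[214:254:1,x,2].tolist())
E
```

```text
lids 0.054 [[0.4322, 0.009, 0.054], [0.452, 0.4159, 0.054], [0.5968, 0.4114, 0.054], [0.5773, 0.0001, 0.054]] sides [0.4074 0.1448 0.4117 0.1454]
lids 0.06 [[0.4321, 0.0129, 0.06], [0.4516, 0.4121, 0.06], [0.5936, 0.4076, 0.06], [0.5745, 0.0041, 0.06]] sides [0.3997 0.1421 0.4039 0.1427]
tab 311 161 24 15
bar 299 254 48 28
170 [125, 128, 128, 134, 137, 144, 132, 88, 50, 49, 51, 48, 49, 47, 48, 51, 71, 106, 111, 115, 117, 121, 121, 120, 121, 119, 120, 117, 118, 119, 120, 122, 123, 154, 216, 238, 238, 238, 239, 241]
200 [238, 238, 243, 215, 87, 47, 51, 51, 49, 52, 50, 48, 49, 50, 47, 54, 85, 118, 123, 123, 122, 124, 125, 121, 124, 120, 121, 120, 119, 121, 122, 122, 123, 132, 152, 174, 160, 160, 162, 163]
300 [240, 241, 213, 128, 55, 46, 48, 50, 50, 49, 49, 51, 48, 47, 51, 70, 109, 127, 128, 128, 129, 126, 126, 124, 123, 122, 119, 119, 118, 119, 119, 117, 118, 123, 158, 235, 240, 237, 234, 235]
340 [163, 167, 147, 92, 50, 47, 48, 48, 49, 50, 49, 49, 49, 48, 51, 60, 78, 84, 86, 85, 86, 85, 83, 83, 81, 81, 78, 79, 79, 79, 79, 79, 78, 96, 182, 218, 220, 221, 224, 227]
420 [166, 163, 146, 96, 54, 50, 50, 49, 49, 49, 51, 50, 50, 46, 48, 60, 76, 86, 85, 85, 86, 81, 83, 80, 77, 77, 78, 75, 76, 79, 77, 77, 79, 125, 203, 232, 233, 231, 230, 233]
465 [170, 172, 166, 162, 164, 170, 176, 159, 109, 57, 47, 49, 49, 47, 47, 57, 76, 85, 85, 86, 85, 82, 81, 82, 79, 79, 77, 76, 77, 76, 77, 76, 79, 112, 144, 158, 163, 165, 167, 169]
```

```bash
python3 - <<'E'
from h import *
c=np.load("c1.npy",allow_pickle=True).item(); d=np.load("c2.npy",allow_pickle=True).item()
h2=cv2.cvtColor(d["pixels"],40)
P=plane(d,[[170,229.8],[170,247],[465,229.5],[465,247],[300,229.7],[300,247.8]],.06,True); print(P.round(4).tolist())
for r in(236,243): print(r,h2[r,146:166,2].tolist(),h2[r,466:486,2].tolist())
E_=plane(d,[[153.5,240],[476.5,240]],.06,True); print("ends",E_.round(4).tolist(),np.linalg.norm(E_[0]-E_[1]))
a=-.048; ex=np.array([np.cos(a),np.sin(a),0]); ey=np.array([-np.sin(a),np.cos(a),0])
for zt in(.054,.06):
    B=np.array([.5138,.2072,0])
    for n,p in(("tabtop",B-65*ex/1000+[0,0,zt+.032]),("bar",B+20*ex/1000+[0,0,zt+.02])):
        print(zt,n,p.round(4),proj(c,p,True).round(1))
    q=plane(c,[[299,254],[347,254],[346,282],[299,282],[299,268]],zt+.02,True);print(q.round(4).tolist())
cv2.imwrite("pics/z1.png",cv2.resize(c["pixels"][145:325,230:420],None,fx=3.1,fy=3.1,interpolation=0))
E
```

```text
[[0.5095, -0.3391, 0.06], [0.5268, -0.3372, 0.06], [0.4467, -0.0616, 0.06], [0.4634, -0.0559, 0.06], [0.482, -0.2153, 0.06], [0.4988, -0.2118, 0.06]]
236 [229, 230, 231, 232, 232, 234, 235, 134, 115, 119, 120, 120, 119, 120, 120, 120, 119, 120, 121, 122] [82, 82, 83, 83, 84, 83, 82, 82, 83, 83, 81, 87, 136, 163, 167, 169, 171, 177, 177, 177]
243 [234, 233, 233, 232, 232, 231, 233, 232, 132, 116, 118, 119, 120, 118, 119, 119, 120, 119, 120, 121] [78, 77, 77, 78, 78, 77, 77, 75, 78, 77, 82, 129, 164, 164, 162, 161, 160, 160, 160, 160]
ends [[0.5238, -0.3559, 0.06], [0.454, -0.046, 0.06]] 0.31761706622347347
0.054 tabtop [0.4489 0.2103 0.086 ] [[320.2 169.5]]
0.054 bar [0.5338 0.2062 0.074 ] [[320.1 269.8]]
[[0.519, 0.1893, 0.074], [0.5209, 0.2293, 0.074], [0.546, 0.2278, 0.074], [0.5441, 0.1876, 0.074], [0.5314, 0.1885, 0.074]]
0.06 tabtop [0.4489 0.2103 0.092 ] [[320.1 170.1]]
0.06 bar [0.5338 0.2062 0.08  ] [[320.1 272.2]]
[[0.5172, 0.1897, 0.08], [0.519, 0.229, 0.08], [0.5436, 0.2275, 0.08], [0.5417, 0.1881, 0.08], [0.5293, 0.1889, 0.08]]
```

View pics/z1.png

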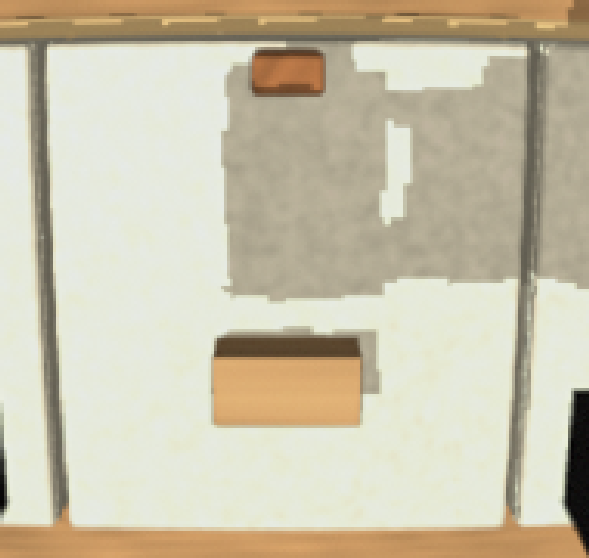

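```bash
cat >> h.py <<'E'
A=-.048; B=np.array([.5138,.2091,0]); EX=np.array([np.cos(A),np.sin(A),0]); EY=np.array([-np.sin(A),np.cos(A),0]); Z=np.array([0,0,1.])
RA=.2221; RC=np.array([.488,-.201,.06]); RX=np.array([np.cos(RA),np.sin(RA),0]); RY=np.array([-np.sin(RA),np.cos(RA),0])
BD=down(A+np.pi/2)
E
python3 - <<'E'
from h import *
p=B-.065*EX
bot.set_gripper(.5,20)
bot.goto(p+.13*Z,BD); bot.line_to(p+.075*Z)
bot.hold(.3); f0=np.array(bot.current_contact_force()); print(f0,bot.current_ee_pos(),bot.current_opening())
for z in np.arange(.073,.049,-.0015):
    bot.line_to(p+z*Z,max_speed=.02); bot.hold(.1); f=np.array(bot.current_contact_force())-f0
    if f[2]>1.2: break
print(z,f,bot.current_ee_pos(),bot.current_clock())
E
```

```text
[ 0.52702675  0.04246125 -0.17216473] [0.44956479 0.21236576 0.07590375] 0.5012193894725236
0.05949999999999998 [-5.60826802 -1.71752673  9.89640543] [0.44895686 0.21225936 0.0606792 ] 10.325
```

```bash
cat >> h.py <<'E'
H=B+.072*EX+.054*Z
def tabp(th): return H+(-.137*np.cos(th)+.028*np.sin(th))*EX+(.137*np.sin(th)+.028*np.cos(th))*Z-.014*Z
E
python3 - <<'E'
from h import *
bot.line_to(tabp(0),max_speed=.05); bot.set_gripper(0,30); print("op",bot.current_opening(), bot.current_contact_force())
for th in np.arange(.15,1.76,.16):
    bot.line_to(tabp(th),max_speed=.12); print(round(th,2),np.round(bot.current_contact_force(),1),round(bot.current_opening(),3))
bot.hold(.2);print(bot.current_contact_force(),bot.current_ee_pos(),tabp(th))
c=bot.read_camera("wrist");cv2.imwrite("pics/w3.png",c["pixels"]);print(bot.current_clock())
E
```

```text
op 0.1906344912927452 [ 0.11291459 -6.1675149   1.02978064]
0.15 [-1.7 -5.5  0.2] 0.189
0.31 [-2.7 -7.2  1.3] 0.191
0.47 [-4.2 -6.3  2.9] 0.189
0.63 [-3.5 -6.7  2.8] 0.192
0.79 [-2.9 -6.   1.9] 0.191
0.95 [-1.9 -5.   1.9] 0.193
1.11 [-1.4 -5.6  1.2] 0.19
1.27 [-1.1 -5.9  1.4] 0.19
1.43 [-1.6 -6.6  1.7] 0.189
1.59 [-0.2 -6.9  2.4] 0.191
1.75 [ 0.1 -5.7  2.9] 0.189
[ 0.06429441 -5.88337689  2.61527318] [0.63824106 0.20198783 0.170745  ] [0.63762853 0.20315166 0.16981519]
15.0833
```

View pics/w3.png

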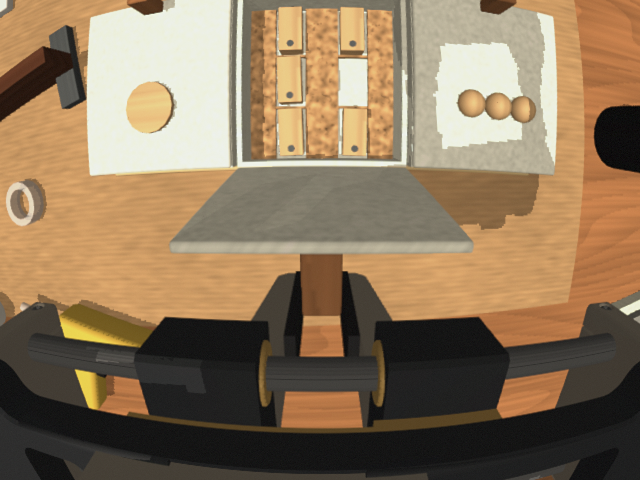

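```bash
sed -i 's/^B=/B=/; s/B=np.array(\[.5138,.2091,0\])/B=np.array([.5138,.2081,0])/' h.py; cat >> h.py <<'E'
def tilted(jx,t): # lean the tool's top backwards (towards -x of the heading frame) by t
    ax=np.array([np.cos(jx),np.sin(jx),0]); return (Ro.from_rotvec(-t*ax)*Ro.from_rotvec(down(jx))).as_rotvec()
E
python3 - <<'E'
from h import *
bot.set_gripper(.45); p=np.array(bot.current_ee_pos()); bot.line_to(p+[0,0,.09],max_speed=.2)
bot.goto(B+.02*EX+.26*Z,BD)
c=bot.read_camera("wrist"); np.save("c4.npy",c,allow_pickle=True)
uv=proj(c,[B+sx*.072*EX+sy*.066*EY+.054*Z for sx in(-1,1) for sy in(-1,1)],True).round(1); print(uv.tolist())
for x in(-.046,0,.046):
  for y in(-.027,.027): print(x,y,proj(c,B+x*EX+y*EY+.03*Z,True).round(1))
x0,y0=uv.min(0).astype(int)-10; x1,y1=uv.max(0).astype(int)+10; print(x0,y0,x1,y1)
cv2.imwrite("pics/w4.png",cv2.resize(c["pixels"][y0:y1,x0:x1],None,fx=4,fy=4,interpolation=0)); print(bot.current_clock())
E
```

```text
[[254.7, 124.9], [386.3, 124.8], [259.0, 262.0], [382.2, 262.0]]
-0.046 -0.027 [[295.2 149.2]]
-0.046 0.027 [[345.9 149.2]]
0 -0.027 [[295.6 191.7]]
0 0.027 [[345.6 191.7]]
0.046 -0.027 [[296.2 233. ]]
0.046 0.027 [[345. 233.]]
244 114 396 272
16.7583
```

View pics/w4.png

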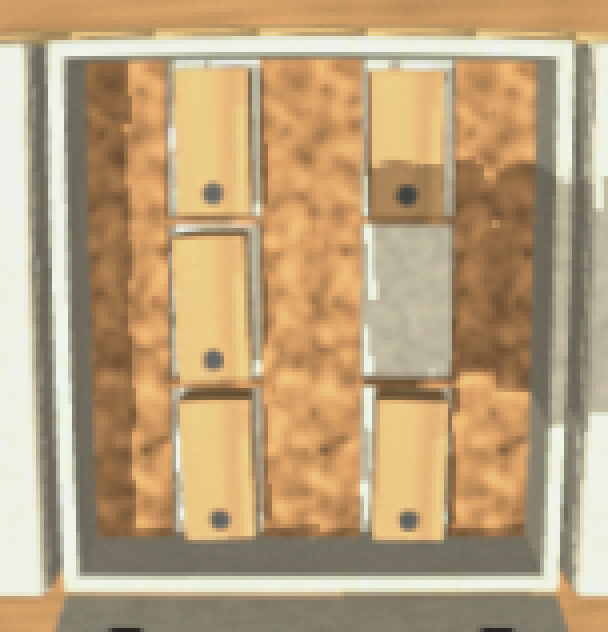

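```bash
cat >> h.py <<'E'
FOB=[(-.046,-.0266),(-.046,.0254),(0,-.0272),(.0444,-.026),(.0444,.0274)]
SLOT=[-.12,-.06,0,.06,.12]
def pick(p,rot,z,back=0.):
    """p: fob centre (z ignored); returns the opening after the lift"""
    p=np.array([p[0],p[1],0]); up=p+.13*Z-back*EX
    bot.set_gripper(.335,20); bot.goto(up+.06*Z,rot); bot.line_to(p+.05*Z-back*.3*EX,max_speed=.25); bot.line_to(p+z*Z,max_speed=.06)
    bot.set_gripper(0,20); o=bot.current_opening(); bot.line_to(p+(z+.02)*Z,max_speed=.08); bot.line_to(up+.06*Z,max_speed=.25)
    return o,bot.current_opening()
def place(s,rot,off=0.,tz=.069,y=0.):
    q=np.array([RC[0],RC[1],0])+s*RY+off*RX
    bot.goto(q+.15*Z,rot); bot.line_to(q+(tz+.008)*Z,max_speed=.15); bot.hold(.25); o=bot.current_opening()
    f0=np.array(bot.current_contact_force()); z=tz+.005
    bot.line_to(q+z*Z,max_speed=.03)
    while z>tz-.006:
        bot.line_to(q+z*Z,max_speed=.02); f=np.array(bot.current_contact_force())-f0
        if f[2]>.8: break
        z-=.0005
    bot.hold(.15); bot.set_gripper(.335); bot.hold(.1); bot.line_to(q+(z+.04)*Z,max_speed=.06); bot.line_to(q+.17*Z,max_speed=.25)
    return o,z,f.round(2)
E
python3 - <<'E'
from h import *
x,y=FOB[0]; print(pick(B+x*EX+y*EY,BD,.019),bot.current_clock())
print(place(SLOT[0],down(RA+np.pi/2)),bot.current_clock())
bot.goto(RC+SLOT[0]*RY+.04*RY+.03*RX+.16*Z,down(RA+np.pi/2))
c=bot.read_camera("wrist"); np.save("c5.npy",c,allow_pickle=True); cv2.imwrite("pics/w5.png",c["pixels"])
E
```

```text
(0.21610195412444064, 0.2102179662994274) 20.4417
(0.21469602403955956, 0.069, array([-1.53,  0.94,  3.51])) 27.9833
```

View pics/w5.png

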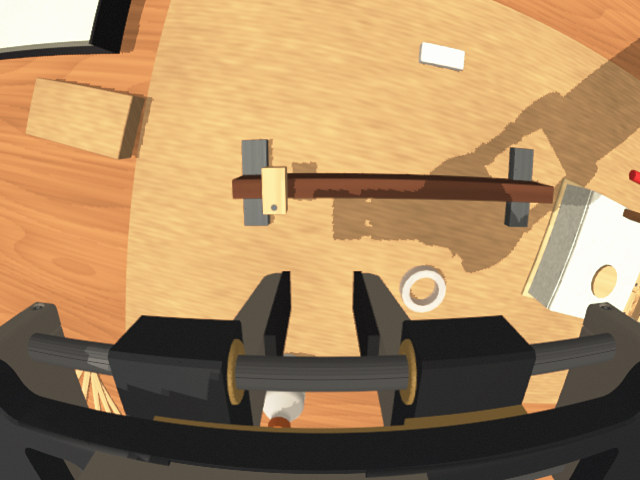

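```bash
python3 - <<'E'
from h import *
c=np.load("c5.npy",allow_pickle=True).item()
h=cv2.cvtColor(c["pixels"],40)
for x in(240,255,350,450): print(x,h[172:206,x,2].tolist())
for uv,z in(([[262,167],[286,167],[287,214],[263,215],[274.5,190.7]],.08),):
    P=plane(c,uv,z,True); d=P-RC; print(np.c_[d@RX,d@RY].round(4).tolist())
E
```

```text
240 [245, 243, 245, 240, 128, 55, 52, 86, 113, 121, 123, 126, 131, 130, 130, 130, 129, 130, 128, 128, 129, 130, 132, 134, 134, 137, 172, 235, 244, 242, 243, 245, 245, 243]
255 [131, 129, 103, 63, 53, 53, 64, 94, 119, 121, 125, 130, 132, 132, 131, 131, 132, 131, 129, 130, 131, 131, 130, 133, 135, 135, 112, 123, 130, 129, 127, 128, 127, 128]
350 [247, 116, 52, 53, 51, 56, 89, 123, 134, 135, 137, 139, 138, 136, 136, 135, 135, 131, 130, 129, 130, 105, 88, 86, 87, 100, 132, 163, 167, 170, 172, 173, 176, 178]
450 [172, 172, 169, 129, 71, 50, 52, 52, 64, 80, 91, 91, 92, 90, 89, 88, 87, 85, 85, 84, 82, 83, 83, 84, 84, 83, 83, 107, 154, 167, 166, 168, 169, 167]
[[-0.0211, -0.1278], [-0.0207, -0.1076], [0.0193, -0.1074], [0.02, -0.1281], [-0.0008, -0.1176]]
```

```bash
python3 - <<'E'
from h import *
c=np.load("c5.npy",allow_pickle=True).item()
P=plane(c,[[250,178.8],[250,198],[350,178],[350,197.5],[450,180.5],[450,198.7]],.06,True)-RC; print(np.c_[P@RX,P@RY].round(4).tolist())
for i in(1,2):
    x,y=FOB[i]; r=pick(B+x*EX+y*EY,BD,.019); print(i,r,bot.current_clock())
    if r[1]<.19: break
    print(place(SLOT[i],down(RA+np.pi/2)),bot.current_clock())
bot.goto(RC+SLOT[1]*RY+.04*RY+.03*RX+.16*Z,down(RA+np.pi/2))
c=bot.read_camera("wrist"); np.save("c6.npy",c,allow_pickle=True); t=bot.read_camera("top"); 
cv2.imwrite("pics/w6.png",np.hstack([c["pixels"][100:300,200:600],cv2.resize(t["pixels"][220:320,140:340],(400,200),interpolation=2)]))
E
```

```text
[[-0.0093, -0.1422], [0.0082, -0.1428], [-0.0095, -0.0527], [0.0081, -0.0524], [-0.0094, 0.0408], [0.0077, 0.0418]]
1 (0.21704311495564846, 0.21662428862445005) 33.3333
(0.21179038837081884, 0.07100000000000001, array([-0.37, -0.1 ,  1.24])) 39.8417
2 (0.21366114938840222, 0.21573955852572985) 44.5167
(0.21410245874433587, 0.07400000000000001, array([ 1.21, -0.02,  1.61])) 49.1417
```

View pics/w6.png

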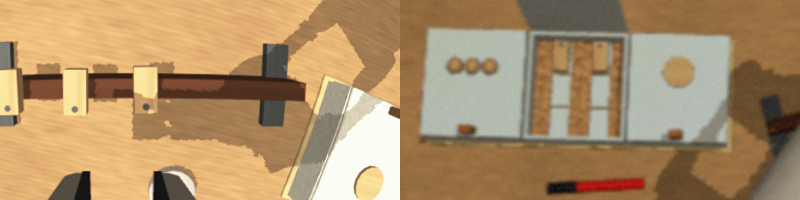

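```bash
python3 - <<'E'
from h import *
c=np.load("c6.npy",allow_pickle=True).item()
h=cv2.cvtColor(c["pixels"],40)
m=((h[...,0]>8)&(h[...,0]<30)&(h[...,1]>60)&(h[...,2]>90)).astype(np.uint8)
cv2.imwrite("pics/z6.png",cv2.resize(c["pixels"][155:235,195:375],None,fx=4.4,fy=4.4,interpolation=2))
E
```

```text
(no output)
```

View pics/z6.png

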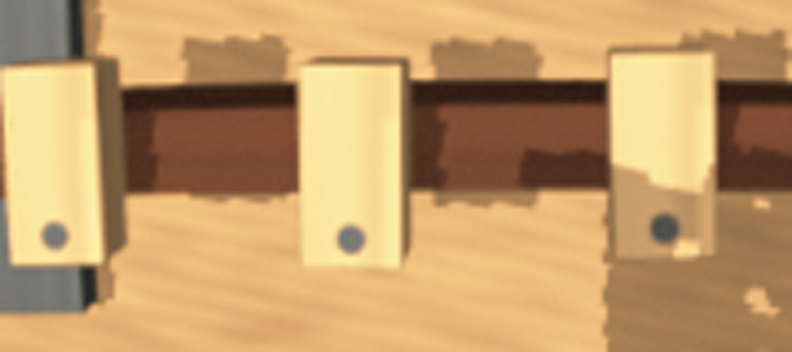

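```bash
sed -i 's/f=np.array(bot.current_contact_force())-f0$/bot.hold(.06); f=np.array(bot.current_contact_force())-f0/; s/f\[2\]>.8/f[2]>1.5/' h.py; python3 - <<'E'
from h import *
T=.21
for i in(3,4):
    x,y=FOB[i]; r=pick(B+x*EX+y*EY,tilted(A+np.pi/2,T),.021,back=.03); print(i,r,np.round(bot.current_contact_force(),1),bot.current_clock())
    if r[1]<.19: break
    print(place(SLOT[i],tilted(RA+np.pi/2,T),tz=.071),bot.current_clock())
bot.goto(RC+.03*RX+.2*Z,down(RA+np.pi/2))
c=bot.read_camera("wrist"); np.save("c7.npy",c,allow_pickle=True); t=bot.read_camera("top"); 
cv2.imwrite("pics/w7.png",np.vstack([cv2.resize(c["pixels"][140:280,130:490],(800,311),interpolation=2),cv2.resize(t["pixels"][225:305,140:440],(800,213),interpolation=2)]))
E
```

```text
3 (0.21315399372046476, 0.21459307487885143) [ 0.5  0.2 -0. ] 54.1417
(0.2100668819694169, 0.071, array([-3.67,  0.71,  4.83])) 61.7333
4 (0.21697274044985984, 0.21655705412312734) [ 0.3 -0.9 -1.2] 66.225
(0.2144046098708391, 0.071, array([-2.22,  0.31,  6.62])) 73.8083
```

View pics/w7.png

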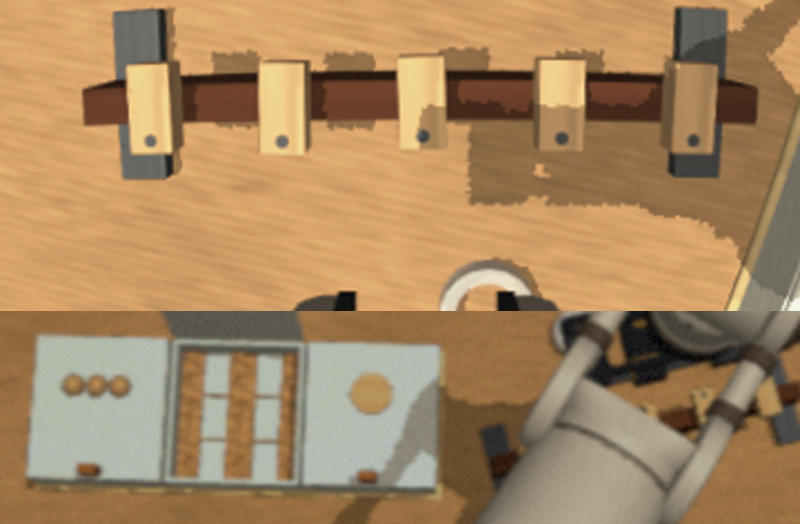

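```bash
python3 - <<'E'
from h import *
p=tabp(1.75); bot.set_gripper(.45)
bot.goto(p+.09*Z,BD); bot.line_to(p,max_speed=.15); bot.set_gripper(0,30); print("op",bot.current_opening(),np.round(bot.current_contact_force(),1))
for th in np.r_[np.arange(1.6,.05,-.16),0,-.012]:
    bot.line_to(tabp(th),max_speed=.12)
    print(round(th,2),np.round(bot.current_contact_force(),1),round(bot.current_opening(),3))
bot.hold(.2); print(bot.current_contact_force(),bot.current_ee_pos())
bot.set_gripper(.45); q=B-.065*EX; bot.line_to(q+.066*Z,max_speed=.05); bot.hold(.2); f0=np.array(bot.current_contact_force())
for z in np.arange(.064,.057,-.0007):
    bot.line_to(q+z*Z,max_speed=.02); bot.hold(.08); f=np.array(bot.current_contact_force())-f0
    if f[2]>7: break
print("press",z,f,bot.current_ee_pos())
bot.line_to(q+.15*Z,max_speed=.15); bot.goto([.35,.35,.3],BD)
t=bot.read_camera("top"); s=bot.read_camera("side"); print(bot.current_clock())
np.save("c8.npy",[t,s],allow_pickle=True)
cv2.imwrite("pics/w8.png",np.vstack([cv2.resize(t["pixels"][220:310,140:460],(800,225),interpolation=2),cv2.resize(s["pixels"][170:345,210:390],(360,350),interpolation=2) if 0 else cv2.resize(s["pixels"][170:345,180:580],(800,350),interpolation=2)]))
E
```

```text
op 0.19178517343021328 [-0.8 -1.4  3.3]
1.6 [ 1.1 -2.1  2.1] 0.187
1.44 [ 0.1 -3.7  2.3] 0.191
1.28 [ 0.5 -3.7  2.5] 0.192
1.12 [ 0.1 -4.3  2.2] 0.193
0.96 [-1.5 -4.5  1.2] 0.191
0.8 [ 0.  -5.4 -0.3] 0.193
0.64 [ 0.4 -5.2 -0.7] 0.188
0.48 [ 2.3 -5.4 -2.2] 0.192
0.32 [ 2.8 -5.  -3.1] 0.195
0.16 [ 4.  -5.6 -2.4] 0.191
0.0 [ 2.7 -4.9 -1.9] 0.187
-0.01 [-0.5 -6.6  5.7] 0.193
[ 1.38310771 -6.37316511  5.14380101] [0.4499666  0.2108843  0.06724329]
press 0.059799999999999964 [-3.16697305 -1.07523109  9.90126037] [0.44908945 0.2112735  0.06070203]
86.875
```

View pics/w8.png

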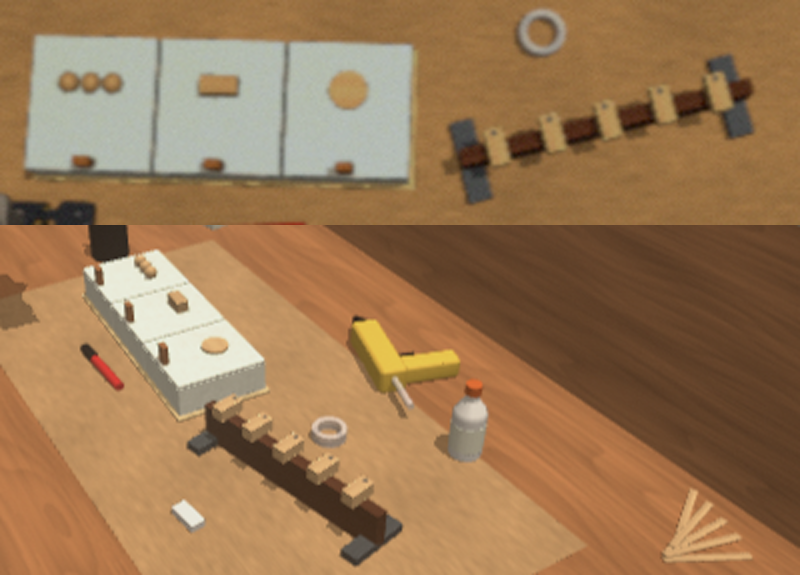

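```bash
python3 - <<'E'
from h import *
t=bot.read_camera("top"); s=bot.read_camera("side"); out=[]
for n,c in(("top",t),("side",s)):
    d=cv2.absdiff(c["pixels"],cv2.imread(f"pics/{n}0.png")).max(2); m=cv2.morphologyEx((d>45).astype(np.uint8),cv2.MORPH_OPEN,np.ones((3,3)))
    k,_,st,_=cv2.connectedComponentsWithStats(m); print(n,[r.tolist() for r in st[1:] if r[4]>15])
cv2.imwrite("pics/w9.png",cv2.resize(s["pixels"][255:335,270:390],None,fx=6,fy=6,interpolation=2)); print(bot.current_clock())
E
```

```text
top [[424, 249, 9, 15, 112], [402, 259, 9, 10, 76], [379, 264, 10, 11, 82], [45, 267, 171, 213, 15020], [357, 270, 10, 10, 84], [335, 275, 9, 11, 81], [0, 399, 90, 81, 4474], [264, 430, 13, 13, 86], [325, 442, 9, 13, 70], [94, 445, 10, 4, 35], [299, 444, 16, 13, 150], [78, 459, 6, 5, 21], [340, 460, 17, 20, 164], [89, 466, 25, 14, 105]]
side [[0, 6, 162, 61, 4738], [161, 12, 38, 72, 1705], [0, 29, 17, 43, 316], [68, 39, 14, 18, 135], [86, 39, 5, 5, 23], [75, 62, 29, 32, 734], [64, 68, 9, 6, 46], [32, 70, 6, 4, 19], [192, 101, 12, 9, 82], [178, 104, 5, 7, 23], [87, 107, 7, 9, 46], [0, 115, 28, 69, 1136], [183, 124, 5, 13, 41], [0, 176, 66, 27, 1094], [114, 189, 9, 8, 58], [154, 193, 44, 29, 653], [116, 198, 21, 16, 189], [0, 203, 56, 41, 1677], [139, 207, 31, 25, 315], [97, 211, 29, 50, 1037], [86, 215, 14, 16, 86], [57, 224, 9, 11, 46], [0, 244, 68, 18, 752], [11, 257, 33, 6, 142], [287, 259, 6, 5, 23], [302, 269, 6, 5, 25], [0, 276, 82, 53, 2318], [317, 278, 8, 6, 35], [32, 282, 48, 11, 354], [335, 289, 7, 6, 31], [352, 301, 8, 5, 31]]
86.975
```

View pics/w9.png

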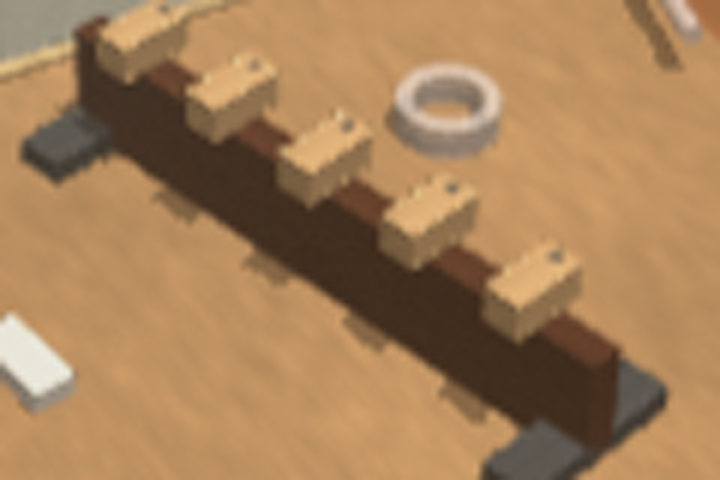

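```bash
python3 -c "
from workcell import bot
bot.job_done(); print(bot.current_clock())"
```

```text
the job is handed in; nothing more can be done
the job is handed in; nothing more can be done
```

I opened only the middle box (the one with the square bar on its lid) and took out all five fobs in it; its sixth pocket was empty. All five now sit crosswise on the rest's top edge at 60 mm pitch, about 40 mm clear between neighbours. I then shut the lid and pressed it down. The job was handed in at about 87 s of the 210 s allowed.

**Fobs:** the last side and top pictures show all five level and evenly spaced. The third let go of the gripper a little early, up to about 5 mm high. It lies roughly 2 mm nearer the robot than the others, well within the batten's 18 mm width.

**Lid:** pressing on it after closing met contact at the same height as before opening (TCP at 60.7 mm both times), so it is fully shut. The other two boxes still look shut.

**Other objects:** comparing the last pictures with the first ones showed no change on the desk apart from the fobs, the arm and its shadow. The arm partly covered the area near the marker in the top view, so there I relied on the side view, which shows it where it was.

**One disagreement:** the wrist camera put the box about 1 mm further in y than the tab contact did. I used the contact value, and every grasp closed on the full 20 mm fob width.

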